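# Feel along the rivet line

## Task

Check the rivets on the bare aluminium stiffener: with the gripper closed, run the fingertips lightly along the row of rivet heads, starting on the one next to the red dot, keeping in contact with the stiffener and passing over every head in turn to the last one at the other end, and finish there, holding still with the fingertips resting lightly on that last head. Press gently, so that the foam under the panel only gives a little and is never squashed flat; do not touch the fresh green primer or take hold of the stiffener, and leave the loose tools beside the panel where they lie.

Things in the scene. Friction and masses are not known exactly. Their poses are not given: they have to be found in the camera images.
- panel (a joint): how far the whole panel (skin, stiffener and rivets together) has sunk straight down into its foam pad, in m: 0 at rest, grows downward to 0.014 where the foam is squashed flat. The foam acts as a spring: 0.4 N starts it, then 0.6 N per mm (3.4 N at 5 mm, 8.8 N at 14 mm); it rises again when let go. The panel does not tilt or shift sideways.
- skin: thin sheet-metal panel, 270x150 mm (long along its own x), 2 mm thick, in fresh green primer, lying level on a black foam pad on a board that is fixed to the bench at any yaw. Origin at the centre of its underside, 27 mm above the bench at rest. Nothing may touch the green.
- stiffener: bare aluminium rail on the green skin, 244 mm long, curved seen from above (centre line y = 0.012 - 2.4 x^2 in its own frame, in m). Flat level top 26 mm wide, 14 mm above the skin, 43 mm above the bench at rest; bare foot strips 10 mm wide lie beside it. Origin at the skin's centre, on the skin's top face. A red painted dot, 13 mm across, lies on its top at the x = -0.115 end.
- rivet_0: domed brass-coloured rivet head on the stiffener's top, 11 mm across and 1.6 mm high, the first: nearest the red dot, 15 mm from it. Origin at the head's centre, level with the stiffener's flat top. Five heads in a row, about 50 mm apart along the curve.
- rivet_1: domed brass-coloured rivet head on the stiffener's top, 11 mm across and 1.6 mm high, the second. Origin at the head's centre, level with the stiffener's flat top. Five heads in a row, about 50 mm apart along the curve.
- rivet_2: domed brass-coloured rivet head on the stiffener's top, 11 mm across and 1.6 mm high, the third, in the middle. Origin at the head's centre, level with the stiffener's flat top. Five heads in a row, about 50 mm apart along the curve.
- rivet_3: domed brass-coloured rivet head on the stiffener's top, 11 mm across and 1.6 mm high, the fourth. Origin at the head's centre, level with the stiffener's flat top. Five heads in a row, about 50 mm apart along the curve.
- rivet_4: domed brass-coloured rivet head on the stiffener's top, 11 mm across and 1.6 mm high, the last, at the end away from the red dot. Origin at the head's centre, level with the stiffener's flat top. Five heads in a row, about 50 mm apart along the curve.
- gap_0 (a point): point on the stiffener's flat top, on its centre line half-way between rivet_0 and rivet_1
- gap_1 (a point): point on the stiffener's flat top, on its centre line half-way between rivet_1 and rivet_2
- gap_2 (a point): point on the stiffener's flat top, on its centre line half-way between rivet_2 and rivet_3
- gap_3 (a point): point on the stiffener's flat top, on its centre line half-way between rivet_3 and rivet_4
- deburrer: deburring tool with a dark blue handle, 15x126x15 mm, lying loose on the bench beside the panel, to be left alone. Origin at the centre of its underside.
- cleco_1: small brass-coloured spring sheet holder, 12x63x12 mm, lying loose on the bench beside the panel, to be left alone. Origin at the centre of its underside.
- marker: white permanent marker with a black cap, 12x139x12 mm, lying loose on the bench beside the panel, to be left alone. Origin at the centre of its underside.

How it is judged:
On the way, in this order (a step that is already met when the one before it is completed fails the run):
1. the fingertips touch rivet_0 (contact force between the fingers and rivet_0 above 0.2 N), for 0.05 s.
2. the fingertips touch the stiffener between rivet_0 and rivet_1 (within 16 mm of gap_0, seen from above) (contact force between the fingers and stiffener above 0.2 N and horizontal distance between the grasp point and gap_0 below 0.016 m), for 0.05 s.
3. the fingertips touch rivet_1 (contact force between the fingers and rivet_1 above 0.2 N), for 0.05 s.
4. the fingertips touch the stiffener between rivet_1 and rivet_2 (within 16 mm of gap_1, seen from above) (contact force between the fingers and stiffener above 0.2 N and horizontal distance between the grasp point and gap_1 below 0.016 m), for 0.05 s.
5. the fingertips touch rivet_2 (contact force between the fingers and rivet_2 above 0.2 N), for 0.05 s.
6. the fingertips touch the stiffener between rivet_2 and rivet_3 (within 16 mm of gap_2, seen from above) (contact force between the fingers and stiffener above 0.2 N and horizontal distance between the grasp point and gap_2 below 0.016 m), for 0.05 s.
7. the fingertips touch rivet_3 (contact force between the fingers and rivet_3 above 0.2 N), for 0.05 s.
8. the fingertips touch the stiffener between rivet_3 and rivet_4 (within 16 mm of gap_3, seen from above) (contact force between the fingers and stiffener above 0.2 N and horizontal distance between the grasp point and gap_3 below 0.016 m), for 0.05 s.
9. the fingertips touch rivet_4 (contact force between the fingers and rivet_4 above 0.2 N), for 0.05 s.
At the end, for the whole second after the job is handed in: The fingertips rest on the last rivet head (the one farthest from the red dot) with 0.3 to 12 N, the panel is still (under 10 mm/s) and sunk less than 12 mm, and each loose tool lies within 15 mm of where it was (contact force between the fingers and rivet_4 between 0.3 and 12 N and value of joint panel below 0.012 m and linear speed of stiffener below 0.01 m/s and distance of each of deburrer, cleco_1, marker from where it was at the start of the episode below 0.015 m); the arm keeps its last pose, push and grip.
It fails at once if the fingers reach down beside the stiffener to grip it (grasp point less than 6 mm above its flat top, over the panel) (z of the grasp point in the frame of stiffener below 0.02 m and horizontal distance between the grasp point and stiffener below 0.14 m).
It fails at once if the robot touches the green primer (contact force between any of the fingers, the arm and skin above 0.3 N).
It fails at once if the fingers press the stiffener with more than 20 N (contact force between the fingers and stiffener above 20 N).
It fails at once if the foam is squashed flat (panel sunk more than 13 mm) (value of joint panel above 0.013 m).
It fails at once if a loose tool is moved more than 15 mm or lifted (distance of any of deburrer, cleco_1, marker from where it was at the start of the episode above 0.015 m).
It also fails if it takes over 42 s, if anything falls off the work surface, if the arm or the gripper's body presses on something with over 40 N, if the wrist force passes 120 N, or if a joint passes its speed limit or range.

## Robot

A 6-joint arm with a two-finger parallel gripper is mounted at the origin on the work surface; the furniture and walls round the work are solid. World frame = base frame: x ahead of the robot, y to its left, z up, the work surface at z = 0. Lengths are in m, angles in rad, forces in N, time in s.
With the tool pointing down it reaches from about 0.3 to 0.875 m from the base axis. Payload 6.4 kg.
Tool frame: the origin (TCP) lies midway between the tips of the shut fingers; the grasp point (between the pads) lies 19 mm behind it; z points along the fingers, y is the line along which they close (so a half turn about z gives the same grasp; the last joint's range is limited). The gripper opens to 88 mm and grips with 3 to 60 N. Pads are 18 mm wide; open, the fingers measure 123 mm over their backs; the gripper's body (75 mm by 187 mm) begins 45 mm behind the grasp point.
Start: joints at [-1.309, 0.181, 1.607, -0, 1.354, -0.206], TCP at [0.259, -0.513, 0.239] pointing down, gripper open.
Joint ranges: [-2.99, 2.99], [-0.89, 2.07], [0.3, 2.58], [-1.14, 4.28], [0, 2.63], [-3.12, 3.12]. Speed limits (rad/s): [2.57, 2.57, 3.01, 3.14, 3.14, 3.14].

## Interface

Orientations are given as a unit quaternion [w, x, y, z].
In Python, from cell import robot gives the robot as it stands.
- The arm moves only by the tool arm_command, never from a script. Its argument "series" is a list of rows, each a list of 3 entries, a list of its own where there are three numbers: the shift along the world's x, y, z in cm, then the turn about the world's z in degrees, then the finger opening in cm, from 0 to 8.81. In form: [[[tx, ty, tz], spin, fingers], ...]. A call has 1 to 10 rows; each row is the pose to reach, as a shift and turn from the pose commanded when the call began; what a row does not reach only later rows make up. A row lasts 1/12 s, in which the tool goes at most 41.7 mm and 7.16 degrees, less where a joint would pass 70% of its speed; a pose out of reach is approached as far as the arm can. A call with a gripper value outside its range is refused whole. The fingers move at their own pace and stop on an object; "grip_force" is the grip in N (left out, the last holds). Time passes only in rows, so rows that repeat a pose let the fingers close. It gives the time, the measured TCP pose, the force, the opening and the grip force at its end, in the units of the state.
- robot.state(): the state, without advancing time (a new reading comes with each control period).
- robot.camera(name): name is "side" or "top" or "wrist"; returns a dict with "image" (400x640x3 uint8, red, green, blue), "camera_matrix" (3x3 intrinsics, pixels), "dist_coeffs" ([k1, k2, p1, p2, k3] as OpenCV has them; the pictures are not rectified), "origin" and "rotation" of the camera in the world; the wrist camera has in their place "hand_eye" (4x4, takes a point from camera to tool coordinates, whose origin is the TCP and whose axes are the flange's). Camera axes: x right, y down, z forward; pixel columns grow to the right and rows downward; lengths in m; the calibration is good to about 2 mm. A picture is of the moment at which its call begins: read the wrist's pose just before it. There is no depth.
- robot.job_done(): hands the job in; it is judged then, once.
Trained networks look in a picture, given as the dict that the camera call returned (one of the last four; its "shot" number tells which), for a name from the list of things; names that differ only in an ending like _2 or _b are one class to them, and where a whole thing is asked for, a point or a joint stands for the part that bears it (a point fixed in the world has none). Each returns a list of dicts, best first, with "score" (0 to 1); they miss things now and then, are a little off and sometimes report something else, mostly with a low value. They report only what shows in the picture. A call takes as long as a camera call.
- robot.spot_in(thing, picture): "location" ([x, y, z] in m, in world coordinates, good to about 4 mm: the middle of the surface that is visible of it).
The state is a dict: "clock": time; "q": joint angles; "joint_velocities": joint speeds; "effort": joint torques, N m; "ee_pos": TCP position; "tcp_rot": TCP orientation; "ft_force": force on the tool from outside, world axes, zero at the start; "wrist_torque": the same for the moment, N m; "gripper_width": opening from 0.0 (shut) to 1.0 (fully open); "grasp_force": force on a finger pad.
Only numpy, scipy, OpenCV 4.12 (cv2) and the standard library are available. Lean on these libraries where they do the work, as an engineer would, in place of code of your own. Each camera call takes 0.05 s, during which the arm holds its last target. There are 200 camera calls.

## Working session

There is one attempt and no reset: what is moved stays moved. The work goes in short steps, Python scripts to look and compute and a tool call to move; the robot and the scene stay as the last step left them, time stands still between calls to the robot, and variables do not carry over. Pictures are saved under pics/ and viewed, at most 10 in all, crops included, and the job is handed in when it is done.

Besides the shell and the picture viewer there is one more tool, called after "Call:" as name([rows], argument=value, ...), one row to a line, values as JSON. arm_command: Moves the arm, as the interface text tells. Its arguments: {"type":"object","properties":{"series":{"type":"array"},"grip_force":{"type":"number"}},"required":["series"]}

```bash
mkdir -p pics; cat > h.py <<'E'
import numpy as np, cv2
from cell import robot
def ray_z(c,uv,z):
    K=np.array(c["camera_matrix"]);d=np.array(c["dist_coeffs"])
    p=cv2.undistortPoints(np.array(uv,float).reshape(-1,1,2),K,d).reshape(-1,2)
    r=np.c_[p,np.ones(len(p))]@np.array(c["rotation"]).T
    o=np.array(c["origin"]);return o+r*((z-o[2])/r[:,2])[:,None]
def save(c,n,s=1):
    cv2.imwrite(n,cv2.resize(c["image"][:,:,::-1],None,fx=s,fy=s))
E
python3 - <<'E'
from h import *
s=robot.state();print(s)
c=robot.camera("top");save(c,"pics/top.png",1.25)
print(c["origin"],c["rotation"])
for n in["stiffener","rivet_0","deburrer","cleco_1","marker"]:
    for r in robot.spot_in(n,c):print(n,np.round(r["location"],4),round(r["score"],2))
E
```

```text
{'clock': 0.0, 'q': array([-1.30926364e+00,  1.81542228e-01,  1.60794682e+00,  1.85545181e-05,
        1.35380516e+00, -2.06335761e-01]), 'joint_velocities': array([-1.98024991e-03, -7.57864807e-04, -3.89366858e-04, -6.35839830e-04,
       -2.46268127e-03, -5.46869863e-05]), 'effort': array([-8.54186110e-04, -4.33859181e+01, -3.41859484e+01,  7.00830482e-02,
        3.85953288e-02, -1.09938142e-04]), 'ee_pos': array([ 0.25918397, -0.51270113,  0.23783904]), 'tcp_rot': array([-8.50703324e-04,  9.72762060e-01,  2.31804337e-01, -1.44226148e-05]), 'ft_force': array([0.33884621, 0.86102675, 0.22765236]), 'wrist_torque': array([ 0.03661223,  0.01623806, -0.04400623]), 'grasp_force': 0.0, 'gripper_width': 0.9964367488235224}
[ 0.43270506 -0.04680466  0.89809227] [ 0.03091244 -0.69733775  0.71396106 -0.0549918 ]
stiffener [ 0.5277 -0.0511  0.0439] 0.67
deburrer [0.6309 0.0227 0.0127] 0.73
cleco_1 [ 0.4272 -0.0549  0.0104] 0.7
cleco_1 [ 0.6388 -0.1098  0.0089] 0.61
marker [ 0.4326 -0.053   0.0071] 0.95
marker [ 0.5272 -0.048   0.0282] 0.36
```

View pics/top.png

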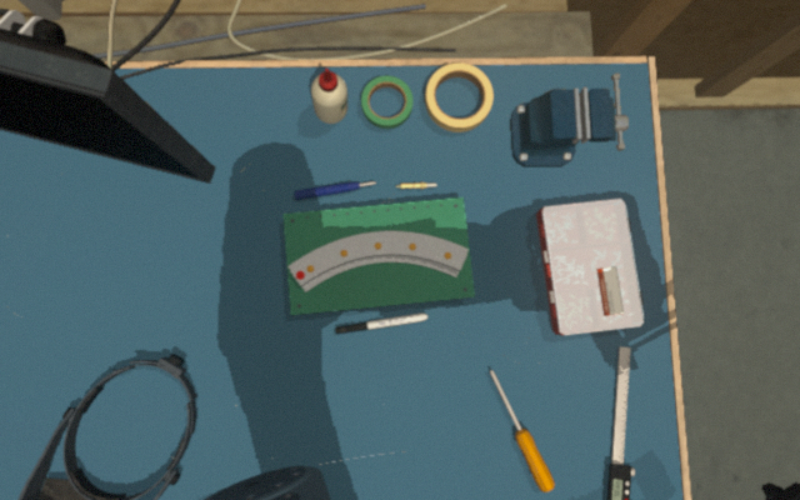

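The picture shows the green panel with its curved rail. The red dot is at (300,275) and the five heads run (310,268), (344,253), (378,246), (413,247) and (447,255), in 1.25x pixels. The deburrer and cleco lie above the panel, the marker below it.

```bash
cat >> h.py <<'E'
from scipy.spatial.transform import Rotation as R
from scipy.optimize import least_squares
def rotm(c):
    q=np.array(c["rotation"]); 
    return q if q.ndim==2 else R.from_quat(q[[1,2,3,0]]).as_matrix()
def cy(x): return 0.012-2.4*x*x
def model():
    # rivet x: 15 mm from dot along curve, then 50 mm arcs
    xs=np.linspace(-.125,.125,5001);s=np.r_[0,np.cumsum(np.hypot(np.diff(xs),np.diff(cy(xs))))]
    s0=np.interp(-.115,xs,s);return lambda a:np.interp(s0+a,s,xs)
E
sed -i 's/np.array(c\["rotation"\]).T/rotm(c).T/' h.py
python3 - <<'E'
from h import *
c=robot.camera("top")
hsv=cv2.cvtColor(c["image"],cv2.COLOR_RGB2HSV)
g=[(310,268),(344,253),(378,246),(413,247),(447,255)]
uv=[]
for u,v in np.array(g)/1.25:
    y0,x0=int(v)-6,int(u)-6
    w=hsv[y0:y0+13,x0:x0+13].astype(float)
    m=(w[...,0]>12)&(w[...,0]<32)&(w[...,1]>90)
    W=w[...,1]*m
    Y,X=np.mgrid[y0:y0+13,x0:x0+13]
    uv.append(((X*W).sum()/W.sum(),(Y*W).sum()/W.sum()));print(m.sum(),uv[-1])
P=ray_z(c,uv,.044)
w=hsv[210:230,230:250].astype(float);m=((w[...,0]<8)|(w[...,0]>172))&(w[...,1]>130);Y,X=np.nonzero(m)
D=ray_z(c,[(X.mean()+230,Y.mean()+210)],.043)
print("dot",D.round(4));print(P.round(4)); print(np.linalg.norm(np.diff(np.r_[D,P],axis=0),axis=1))
f=model()
def tr(p,xy): 
    ca,sa=np.cos(p[2]),np.sin(p[2]);return np.c_[p[0]+ca*xy[:,0]-sa*xy[:,1],p[1]+sa*xy[:,0]+ca*xy[:,1]]
def xs(p): 
    x=f(p[3]+p[4]*np.arange(5));return np.c_[x,cy(x)]
r=least_squares(lambda p:np.r_[(tr(p,xs(p))-P[:,:2]).ravel(),(tr(p,np.array([[-.115,cy(-.115)]]))-D[:,:2]).ravel()],[.52,-.05,-1.57,.015,.05])
print(r.x,(r.fun*1000).round(1)); print(xs(r.x).round(4))
S=robot.state();print(S["clock"],R.from_quat(S["tcp_rot"][[1,2,3,0]]).as_matrix().round(3))
E
```

```text
25 (np.float64(247.93322519599892), np.float64(214.62989997296566))
23 (np.float64(274.7945804195804), np.float64(202.04632867132867))
24 (np.float64(301.982246798603), np.float64(196.27852153667055))
24 (np.float64(329.510520163647), np.float64(197.03682057276447))
22 (np.float64(357.8884462151394), np.float64(204.06772908366534))
dot [[0.4995 0.0648 0.043 ]]
[[ 0.5081  0.0498  0.044 ]
 [ 0.5298  0.0013  0.044 ]
 [ 0.5393 -0.0481  0.044 ]
 [ 0.5368 -0.0981  0.044 ]
 [ 0.5228 -0.1493  0.044 ]]
[0.01734252 0.0531568  0.0502462  0.05002719 0.05314829]
[ 0.52736837 -0.04860276 -1.49770623  0.01793367  0.05146861] [ 0.5 -0.4 -0.4  1.1  0.1  0.1 -0.  -1.2  0.   0.6 -0.2 -0.2]
[[-0.0991 -0.0115]
 [-0.0507  0.0058]
 [ 0.0003  0.012 ]
 [ 0.0512  0.0057]
 [ 0.0995 -0.0118]]
0.35 [[ 0.893  0.451 -0.   ]
 [ 0.451 -0.893  0.   ]
 [ 0.    -0.    -1.   ]]
```

Call:
arm_command([
  [[1, 3, 0], 6, 0],
  [[2, 6, 1], 12, 0],
  [[3, 9.5, 2], 19, 0],
  [[4, 13, 2], 26, 0],
  [[5, 16.5, 2], 33, 0],
  [[6, 20, 2], 40, 0],
  [[7, 23.5, 2], 47, 0],
  [[8.5, 27, 2], 54, 0],
  [[10, 30.5, 2], 61, 0],
  [[12, 34, 2], 68, 0],
], grip_force=10)

```text
clock: 1.18
ee_pos: [0.3792, -0.1716, 0.259]
tcp_rot: [0.0, 0.675, 0.738, -0.0]
ft_force: [0.3, -1.0, 0.2]
gripper_width: 0.268
grasp_force: 0.0
```

Call:
arm_command([
  [[2, 3.2, -1], 5, 0],
  [[4, 6.4, -2], 10, 0],
  [[6, 9.6, -3], 15, 0],
  [[8, 12.8, -4], 20, 0],
  [[10, 16, -5], 24, 0],
  [[11.5, 19, -6], 24.8, 0],
  [[12.9, 22.3, -8], 24.8, 0],
  [[12.9, 22.3, -11], 24.8, 0],
  [[12.9, 22.3, -13], 24.8, 0],
  [[12.9, 22.3, -13], 24.8, 0],
])

```text
clock: 2.02
ee_pos: [0.5051, 0.051, 0.1244]
tcp_rot: [-0.004, 0.502, 0.865, -0.002]
ft_force: [-0.4, -0.3, -0.4]
gripper_width: 0.006
grasp_force: 0.0
```

```bash
python3 - <<'E'
from h import *
s=robot.state();print(s["clock"],s["ee_pos"],s["gripper_width"],s["ft_force"],s["q"]);M=R.from_quat(s["tcp_rot"][[1,2,3,0]]).as_matrix();print(M.round(3))
c=robot.camera("wrist");save(c,"pics/w1.png",1.25);H=np.array(c["hand_eye"]);print(H.round(3))
c["origin"]=s["ee_pos"]+M@H[:3,3];c["rotation"]=M@H[:3,:3]
hsv=cv2.cvtColor(c["image"],cv2.COLOR_RGB2HSV)
m=cv2.inRange(hsv,(12,90,60),(32,255,255))
n,_,st,ce=cv2.connectedComponentsWithStats(m)
for i in range(1,n):
    if st[i,4]>60:print(st[i],ce[i].round(1),ray_z(c,[ce[i]],.044).round(4))
c2=robot.camera("side");save(c2,"pics/s1.png",1.25)
E
```

```text
2.0167 [0.5050837  0.05103891 0.12435817] 0.00565260453655885 [-0.42371594 -0.26089647 -0.35679558] [-1.33441526e-01  1.74871328e-01  1.86558223e+00 -5.57285892e-05
  1.10926767e+00 -6.51820892e-01]
[[-0.495  0.869 -0.008]
 [ 0.869  0.495  0.001]
 [ 0.005 -0.006 -1.   ]]
[[-0.001 -0.948 -0.319  0.084]
 [ 1.    -0.001 -0.    -0.   ]
 [ 0.    -0.319  0.948 -0.146]
 [ 0.     0.     0.     1.   ]]
[318 212  15  14 165] [324.7 218.2] [[0.5087 0.0494 0.044 ]]
[285 319  10  69 468] [288.7 353.3] [[ 0.5414 -0.0652  0.044 ]]
[346 319  10  69 466] [351.3 353.3] [[ 0.5849 -0.0402  0.044 ]]
```

View pics/w1.png

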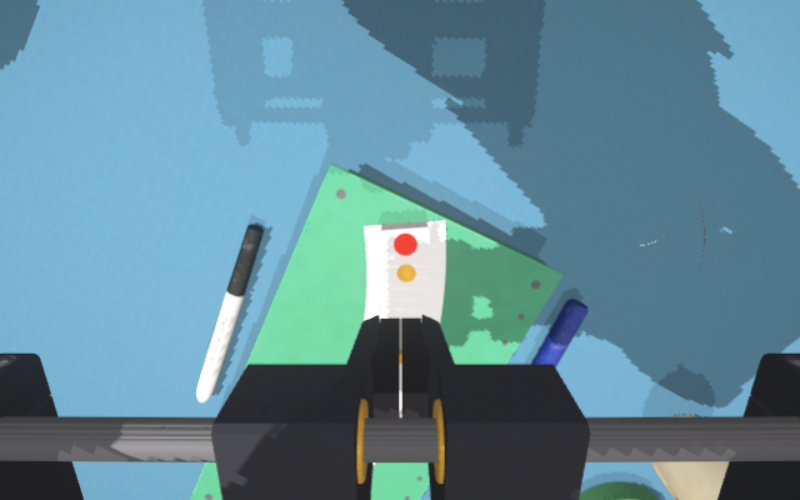

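View pics/s1.png

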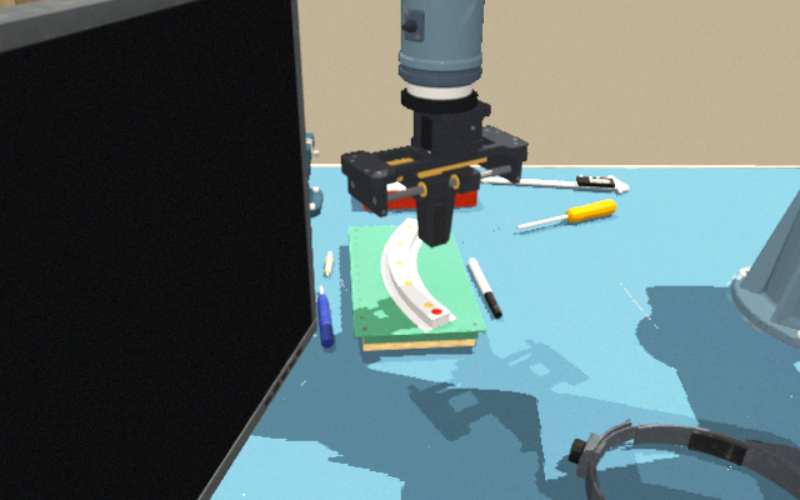

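The wrist view has the rail vertical, with the dot at (405,244) and rivet_0 at (406,273), at world (0.509, 0.049), which agrees with the top view. The side view shows the shut fingers above the rail. Next I lower slowly and let the arm settle.

Call:
arm_command([
  [[0, 0, -2], 0, 0],
  [[0, 0, -4], 0, 0],
  [[0, 0, -5.5], 0, 0],
  [[0, 0, -6.5], 0, 0],
  [[0, 0, -6.5], 0, 0],
  [[0, 0, -6.5], 0, 0],
  [[0, 0, -6.5], 0, 0],
  [[0, 0, -6.5], 0, 0],
])

```text
clock: 2.78
ee_pos: [0.5095, 0.0495, 0.0652]
tcp_rot: [0.001, 0.503, 0.864, 0.0]
ft_force: [0.1, -0.0, 0.8]
gripper_width: 0.006
grasp_force: 0.0
```

```bash
python3 - <<'E'
from h import *
s=robot.state();print(s["clock"],s["ee_pos"],s["ft_force"],s["tcp_rot"])
p=[ .52736837,-0.04860276,-1.49770623]
f=model();a=.0166+.0512*np.arange(0,4.01,.25)
x=f(a);ca,sa=np.cos(p[2]),np.sin(p[2])
X=p[0]+ca*x-sa*cy(x);Y=p[1]+sa*x+ca*cy(x)
for i in range(17):print(i/4,(100*(X[i]-X[0])).round(2),(100*(Y[i]-Y[0])).round(2),np.degrees(np.arctan(-4.8*x[i])-np.arctan(-4.8*x[0])).round(1),X[i].round(4),Y[i].round(4))
E
```

```text
2.7833 [0.50945298 0.04950316 0.06517009] [ 0.09726883 -0.02769639  0.80267866] [1.17876272e-03 5.03074334e-01 8.64242207e-01 4.82346827e-04]
0.0 0.0 0.0 0.0 0.508 0.0505
0.25 0.61 -1.12 -2.7 0.5141 0.0393
0.5 1.17 -2.28 -5.5 0.5197 0.0277
0.75 1.67 -3.45 -8.5 0.5246 0.0159
1.0 2.1 -4.66 -11.6 0.529 0.0039
1.25 2.47 -5.88 -14.9 0.5326 -0.0084
1.5 2.76 -7.13 -18.3 0.5356 -0.0208
1.75 2.98 -8.39 -21.7 0.5378 -0.0334
2.0 3.13 -9.66 -25.3 0.5392 -0.0461
2.25 3.19 -10.94 -28.8 0.5399 -0.0589
2.5 3.18 -12.22 -32.3 0.5397 -0.0717
2.75 3.08 -13.5 -35.7 0.5388 -0.0845
3.0 2.92 -14.77 -39.0 0.5371 -0.0972
3.25 2.68 -16.02 -42.1 0.5348 -0.1097
3.5 2.38 -17.27 -45.2 0.5317 -0.1222
3.75 2.01 -18.49 -48.0 0.528 -0.1344
4.0 1.58 -19.7 -50.7 0.5238 -0.1465
```

Call:
arm_command([
  [[0, 0, -0.8], 0, 0],
  [[0, 0, -1.4], 0, 0],
  [[0, 0, -1.6], 0, 0],
  [[0, 0, -1.8], 0, 0],
  [[0, 0, -1.95], 0, 0],
  [[0, 0, -2.1], 0, 0],
  [[0, 0, -2.2], 0, 0],
  [[0, 0, -2.3], 0, 0],
  [[0, 0, -2.3], 0, 0],
  [[0, 0, -2.3], 0, 0],
])

```text
clock: 3.62
ee_pos: [0.5082, 0.0498, 0.0408]
tcp_rot: [-0.0, 0.503, 0.864, -0.0]
ft_force: [-1.5, 0.7, 3.1]
gripper_width: 0.008
grasp_force: 1.4
```

Call:
arm_command([
  [[0.15, -0.28, 0], -0.7, 0],
  [[0.3, -0.56, 0], -1.4, 0],
  [[0.45, -0.84, 0], -2, 0],
  [[0.61, -1.12, 0], -2.7, 0],
  [[0.75, -1.41, -0.03], -3.4, 0],
  [[0.89, -1.7, -0.05], -4.1, 0],
  [[1.03, -2, -0.05], -4.8, 0],
  [[1.17, -2.3, -0.05], -5.5, 0],
  [[1.17, -2.3, -0.05], -5.5, 0],
  [[1.17, -2.3, -0.05], -5.5, 0],
])

```text
clock: 4.45
ee_pos: [0.5204, 0.0261, 0.0403]
tcp_rot: [0.001, 0.544, 0.839, -0.0]
ft_force: [0.7, -1.9, 2.0]
gripper_width: 0.009
grasp_force: 1.1
```

Call:
arm_command([
  [[0.13, -0.3, 0], -0.8, 0],
  [[0.26, -0.6, 0], -1.5, 0],
  [[0.39, -0.9, 0], -2.3, 0],
  [[0.52, -1.2, 0], -3, 0],
  [[0.64, -1.54, 0], -3.8, 0],
  [[0.76, -1.88, 0], -4.6, 0],
  [[0.88, -2.2, 0], -5.4, 0],
  [[1, -2.5, 0], -6.1, 0],
  [[1, -2.5, 0], -6.1, 0],
  [[1, -2.5, 0], -6.1, 0],
])

```text
clock: 5.28
ee_pos: [0.5304, 0.001, 0.0404]
tcp_rot: [0.001, 0.588, 0.809, -0.0]
ft_force: [-0.1, -1.2, 3.0]
gripper_width: 0.008
grasp_force: 1.5
```

Call:
arm_command([
  [[0.09, -0.3, 0], -0.8, 0],
  [[0.18, -0.6, 0], -1.6, 0],
  [[0.27, -0.9, 0], -2.5, 0],
  [[0.36, -1.22, 0], -3.3, 0],
  [[0.44, -1.53, 0], -4.2, 0],
  [[0.51, -1.84, 0], -5, 0],
  [[0.57, -2.16, 0], -5.9, 0],
  [[0.63, -2.48, 0], -6.7, 0],
  [[0.63, -2.48, 0], -6.7, 0],
  [[0.63, -2.48, 0], -6.7, 0],
])

```text
clock: 6.12
ee_pos: [0.5365, -0.0238, 0.0403]
tcp_rot: [0.0, 0.634, 0.773, -0.0]
ft_force: [0.0, -2.9, 1.4]
gripper_width: 0.002
grasp_force: 1.1
```

Call:
arm_command([
  [[0.06, -0.3, 0], -0.9, 0],
  [[0.11, -0.6, 0], -1.8, 0],
  [[0.16, -0.92, 0], -2.6, 0],
  [[0.21, -1.24, 0], -3.5, 0],
  [[0.25, -1.56, 0], -4.4, 0],
  [[0.29, -1.88, 0], -5.3, 0],
  [[0.32, -2.2, 0], -6.2, 0],
  [[0.34, -2.5, 0], -7, 0],
  [[0.34, -2.5, 0], -7, 0],
  [[0.34, -2.5, 0], -7, 0],
])

```text
clock: 6.95
ee_pos: [0.5399, -0.0488, 0.0404]
tcp_rot: [0.0, 0.68, 0.733, -0.0]
ft_force: [0.6, -0.6, 2.6]
gripper_width: 0.001
grasp_force: 1.5
```

Call:
arm_command([
  [[0.02, -0.32, 0], -0.9, 0],
  [[0.04, -0.64, 0], -1.8, 0],
  [[0.05, -0.96, 0], -2.6, 0],
  [[0.06, -1.28, 0], -3.5, 0],
  [[0.06, -1.6, 0], -4.4, 0],
  [[0.06, -1.92, 0], -5.3, 0],
  [[0.05, -2.24, 0], -6.2, 0],
  [[0.04, -2.55, 0], -7, 0],
  [[0.04, -2.55, 0], -7, 0],
  [[0.04, -2.55, 0], -7, 0],
])

```text
clock: 7.78
ee_pos: [0.5401, -0.0743, 0.0403]
tcp_rot: [0.0, 0.724, 0.69, -0.0]
ft_force: [-1.2, -1.6, 1.8]
gripper_width: 0.01
grasp_force: 1.2
```

Call:
arm_command([
  [[-0.02, -0.32, 0], -0.8, 0],
  [[-0.05, -0.64, 0], -1.7, 0],
  [[-0.08, -0.96, 0], -2.5, 0],
  [[-0.11, -1.28, 0], -3.4, 0],
  [[-0.15, -1.6, 0], -4.2, 0],
  [[-0.19, -1.9, 0], -5, 0],
  [[-0.23, -2.2, 0], -5.9, 0],
  [[-0.28, -2.5, 0], -6.7, 0],
  [[-0.28, -2.5, 0], -6.7, 0],
  [[-0.28, -2.5, 0], -6.7, 0],
])

```text
clock: 8.62
ee_pos: [0.5373, -0.0992, 0.0403]
tcp_rot: [0.0, 0.763, 0.647, -0.0]
ft_force: [-0.7, -0.4, 2.7]
gripper_width: 0.008
grasp_force: 1.5
```

Call:
arm_command([
  [[-0.06, -0.32, 0], -0.8, 0],
  [[-0.12, -0.64, 0], -1.6, 0],
  [[-0.18, -0.96, 0], -2.3, 0],
  [[-0.25, -1.28, 0], -3.1, 0],
  [[-0.32, -1.6, 0], -3.9, 0],
  [[-0.4, -1.92, 0], -4.7, 0],
  [[-0.48, -2.24, 0], -5.4, 0],
  [[-0.56, -2.55, 0], -6.2, 0],
  [[-0.56, -2.55, 0], -6.2, 0],
  [[-0.56, -2.55, 0], -6.2, 0],
])

```text
clock: 9.45
ee_pos: [0.5315, -0.1247, 0.0402]
tcp_rot: [0.0, 0.797, 0.605, -0.0]
ft_force: [-0.2, -1.4, 2.2]
gripper_width: 0.009
grasp_force: 1.2
```

```bash
python3 - <<'E'
from h import *
s=robot.state();print(s["clock"],s["ee_pos"],s["ft_force"])
c=robot.camera("side");cv2.imwrite("pics/s2.png",cv2.resize(c["image"][130:290,230:430,::-1],None,fx=3,fy=3))
E
```

```text
9.45 [ 0.53154837 -0.12472588  0.04022439] [-0.21740801 -1.36117748  2.16658671]
```

View pics/s2.png

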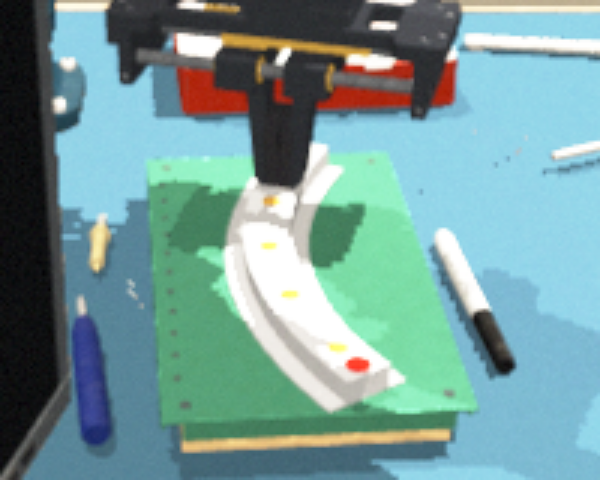

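The picture shows the fingers centred on the rail just past rivet_3 at (270,200), with the tools undisturbed. Now the last stretch.

Call:
arm_command([
  [[-0.1, -0.31, 0], -0.7, 0],
  [[-0.2, -0.62, 0], -1.4, 0],
  [[-0.3, -0.93, 0], -2.1, 0],
  [[-0.4, -1.24, 0], -2.8, 0],
  [[-0.51, -1.55, 0], -3.5, 0],
  [[-0.62, -1.86, 0], -4.2, 0],
  [[-0.73, -2.15, 0], -4.9, 0],
  [[-0.84, -2.45, 0], -5.5, 0],
  [[-0.84, -2.45, 0], -5.5, 0],
  [[-0.84, -2.45, 0], -5.5, 0],
])

```text
clock: 10.33
ee_pos: [0.5232, -0.1492, 0.0403]
tcp_rot: [0.0, 0.825, 0.566, -0.0]
ft_force: [-0.8, -1.7, 3.0]
gripper_width: 0.005
grasp_force: 1.5
```

Call:
arm_command([
  [[0, 0, 0], 0, 0],
  [[0, 0, 0], 0, 0],
  [[0, 0, 0], 0, 0],
  [[0, 0, 0], 0, 0],
  [[0, 0, 0], 0, 0],
])

```text
clock: 10.75
ee_pos: [0.5234, -0.1487, 0.0403]
tcp_rot: [0.0, 0.825, 0.566, -0.0]
ft_force: [0.1, -2.6, 3.8]
gripper_width: 0.006
grasp_force: 1.5
```

```bash
python3 - <<'E'
from h import *
c=robot.camera("side");cv2.imwrite("pics/s3.png",cv2.resize(c["image"][130:290,230:430,::-1],None,fx=3,fy=3))
for i in range(4):
    s=robot.state();print(s["clock"],s["ee_pos"],s["ft_force"]);robot.camera("top")
E
```

```text
10.8 [ 0.52340593 -0.14864024  0.04028955] [-1.1648442  -2.20291542  3.20031647]
10.85 [ 0.52338845 -0.14862624  0.04025294] [-1.04866276 -1.5881889   2.15056144]
10.9 [ 0.52338857 -0.14860832  0.04026228] [-0.12696376 -2.49728955  2.82725368]
10.95 [ 0.52340038 -0.14860831  0.04026631] [-1.10418345 -1.24397429  3.53148687]
```

View pics/s3.png

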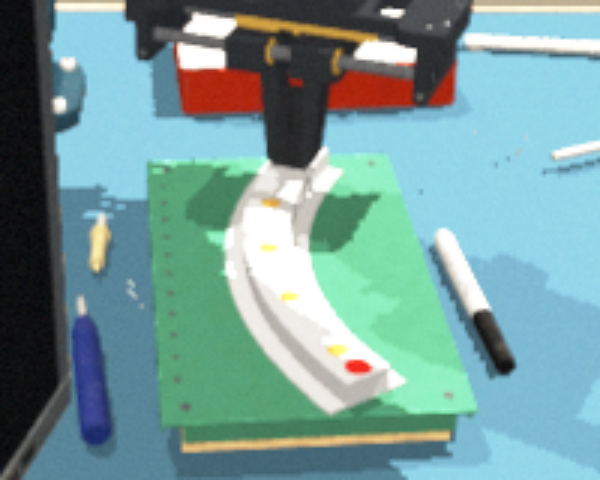

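The fingertips at (290,165) cover the last head. The push is steady at about 3 N, the level seen on each rivet, and the tools have not moved. I'm handing in.

```bash
python3 -c "
from cell import robot
print(robot.job_done())"
```

```text
the job is handed in; nothing more can be done
None
```

I ran the closed fingertips over all five rivet heads in order, with about 1.4–3.8 N measured at the wrist, and left them resting on the last head at about 3 N with the tools not visibly moved; the job is handed in, but no verdict came back.

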